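Set the margin lever of a comb-binding punch to its third click

TASK

Set the comb-binding punch for a thick book: with a fingertip, push the small margin lever on top of the punch back against its zero stop, then push it out again, feel for the clicks and stop at the third one without running past it. Only push the lever, gently and never pinched, and leave it resting in that click. Do not pull the punch handle and leave everything lying on the machine and the bench as it is.

Things in the scene. Friction and masses are not known exactly. Their poses are not given: they have to be found in the camera images.
- binder: Comb-binding punch, grey, fixed, 300 mm deep (x) x 460 wide (y). Origin: centre of its underside; x from its front (robot side) to its back, y to the robot's left, z up. Front: low paper table, top at z 78 mm. Behind it the punch head, x -30 to 150, flat top at z 135 mm. On the head a row of 21 steel tines, x 77 to 94, y -150 to 150, up to z 161; low plate and pins behind.
- slot_home (a point): Point on the flat top of the punch head, in the middle of the lever's slot, where the lever stands at its zero stop; machine frame (5, -30, 135) mm, axes as the machine's. The slot runs from here to the machine's -y (right as seen from the robot); six ticks on its near side mark the zero stop and the five clicks, 14 mm apart.
- lever_top (a point): Centre of the top of the margin lever: a black upright finger tab 26 mm across the slot (machine x), 12 mm thick along it (machine y), its top 25 mm and its underside 8 mm above the head's flat top, on a thin stem (4 x 9 mm) in the slot. Axes as the machine's. It only slides along the slot.
- margin_lever (a joint): Travel of the margin lever, m: 0 at its zero stop (hard), growing to the machine's -y. A sprung ball holds it in clicks at 0.014, 0.028, 0.042 (the third), 0.056 and 0.070 (far hard stop). Pushing it out of a click takes about 6 N, which falls away near half-way to the next, where it snaps on by itself. Starts in or near the first or second click.
- punch_handle (a joint): Angle of the punch handle, rad: 0 leaning back at rest, growing as it is pulled forward. 14 mm steel bar with a black grip at the machine's left side, pivoted at machine frame (60, 250, 95) mm; its end reaches z 305 mm. To be left at 0.
- comb: White plastic binding comb, 297 mm long (its y) x 12 x 12 mm, loose on the paper table; origin under its centre. To be left alone.
- bone_folder: Ivory-coloured flat bone folder, about 130 mm long (its y) x 22 x 5 mm, loose on the punch head left of the lever's slot; origin under its centre. To be left alone.
- brass_die: Brass stamping die 45 x 30 x 22 mm high, loose on the punch head at its right end; origin under its centre. To be left alone.
- tape_roll: Roll of brown tape, 110 mm across, 25 mm high, loose on the bench to the right; origin under its centre. To be left alone.
- hammer: Hammer 280 mm long with an orange handle, loose on the bench to the right. To be left alone.
- rule_pot: Dark steel pot, 76 mm across and 100 mm high, with steel rules and pens up to 210 mm high, loose on the bench to the left; origin under its centre. To be left alone.
- spray_bottle: White spray bottle, 68 mm across, 180 mm high, loose on the bench to the left; origin under its centre. To be left alone.

How it is judged:
By the outcome, as a careful person would: the job done as asked, in the order asked, and still so for the second after the job is handed in, with the robot touching nothing.
It also fails if it takes over 64 s, if anything falls off the work surface, if the arm or the gripper's body presses on something with over 40 N, if the wrist force passes 120 N, or if a joint passes its speed limit or range.

ROBOT

A 6-joint arm with a two-finger parallel gripper is mounted at the origin on the work surface. World frame = base frame: x ahead of the robot, y to its left, z up, the work surface at z = 0. Lengths are in mm, angles in rad, forces in N, time in s.
With the tool pointing down it reaches from about 275 to 1000 mm from the base axis. Payload 8.4 kg.
Tool frame: the origin (TCP) lies between the finger pads; the fingertips stand 8 mm ahead of it and the grasp point (between the pads) lies 11 mm behind it (tcp_to_tips is the distance from the TCP to the fingertips, in mm); z points along the fingers, y is the line along which they close (so a half turn about z gives the same grasp; the last joint's range is limited). The gripper opens to 85 mm and grips with 20 to 120 N. Pads are 22 mm wide; open, the fingers measure 114 mm over their backs; the gripper's body (76 mm by 85 mm) begins 54 mm behind the grasp point. The pads swing forward as they close: fully open they stand 13 mm farther back than shut.
Start: joints at [1.108, 0.353, 1.633, -0, 1.155, -0.002], TCP at [277.915, 559.814, 239.281] pointing down, gripper open.
Joint ranges: [-2.63, 2.63], [-0.92, 2.1], [0.06, 2.66], [-1.3, 4.44], [0, 2.69], [-3.02, 3.02]. Speed limits (rad/s): [2.22, 2.22, 2.79, 3.14, 3.14, 3.14].

INTERFACE

Orientations are given as [roll, pitch, yaw] about the fixed x, y, z axes, in that order (R = Rz(yaw) Ry(pitch) Rx(roll)).
In Python, from rig import * gives the robot as it stands.
- The arm moves only by the tool step_arm, never from a script. Its argument "motion" is a list of rows, each an object with "claw": the finger opening in mm, from 0 to 85.4; "delta_pos": the shift along the tool's x, y, z in mm, a list of three; "turn": the turn about the tool's z in rad. In form: [{"claw": claw, "delta_pos": [dx, dy, dz], "turn": turn}, ...]. A call has 1 to 8 rows; each row shifts and turns the commanded pose from where the row before left it, along the tool's axes as they then stand; what a row does not reach is not made up. A row lasts 1/12 s, in which the tool goes at most 41.7 mm and 7.16 degrees, less where a joint would pass 70% of its speed; a pose out of reach is approached as far as the arm can. A call is refused whole if a number of a shift passes 41.7 or a number of a turn 0.125, either way. A call with a gripper value outside its range is refused whole. The fingers move at their own pace and stop on an object; "force" is the grip in N (left out, the last holds). Time passes only in rows, so rows that do not move let the fingers close. It gives the time, the measured TCP pose, the force, the opening and the grip force at its end, in the units of the state.
- sense(): the state, without advancing time (a new reading comes with each control period).
- grab_frame(name): name is "scene" or "top" or "wrist"; returns a dict with "img" (480x640x3 uint8, red, green, blue), "vertical_fov" (degrees; the focal length in pixels is half the picture's height over the tangent of half this angle, whatever the lens; pixels are square), "cx", "cy" (the principal point, pixels), "R" (3x3) and "t" (3): a world point X has camera coordinates R X + t. Camera axes: x right, y down, z forward; pixel columns grow to the right and rows downward; lengths in mm; the calibration is good to about 2 mm. A picture is of the moment at which its call begins. There is no depth.
- sign_off(): hands the job in; it is judged then, once.
The state is a dict: "clock": time; "qpos": joint angles; "qvel": joint speeds; "joint_efforts": joint torques, N m; "eef_pos": TCP position; "tcp_rot": TCP orientation; "contact_force": force on the tool from outside, world axes, zero at the start; "wrist_torque": the same for the moment, N m; "opening": opening from 0.0 (shut) to 1.0 (fully open); "grasp_force": force on a finger pad.
Only numpy, scipy, OpenCV 4.12 (cv2) and the standard library are available. Lean on these libraries where they do the work, as an engineer would, in place of code of your own. Each camera call takes 0.05 s, during which the arm holds its last target. There are 200 camera calls.

## Working session

There is one attempt and no reset: what is moved stays moved. The work goes in short steps, Python scripts to look and compute and a tool call to move; the robot and the scene stay as the last step left them, time stands still between calls to the robot, and variables do not carry over. Pictures are saved under pics/ and viewed, at most 10 in all, crops included, and the job is handed in when it is done.

Besides the shell and the picture viewer there is one more tool, called after "Emit:" as name(argument=value, ...) on one line, values as JSON. step_arm: Moves the arm, as the interface text tells. Its arguments: {"type":"object","properties":{"motion":{"type":"array","items":{"type":"object","properties":{"claw":{"type":"number"},"delta_pos":{"type":"array","items":{"type":"number"}},"turn":{"type":"number"}}}},"force":{"type":"number"}},"required":["motion"]}

```bash
mkdir -p pics; python3 - <<'E'
from rig import *
import cv2,pickle
s=sense();print({k:s[k] for k in ("clock","eef_pos","tcp_rot","contact_force","opening")})
for n in("scene","top"):
    f=grab_frame(n);pickle.dump(f,open(f"pics/{n}.pkl","wb"));cv2.imwrite(f"pics/{n}0.png",f["img"][:,:,::-1]);print(n,f["vertical_fov"],f["cx"],f["cy"],f["R"],f["t"])
E
```

```text
{'clock': 0.0, 'eef_pos': array([277.70510205, 559.39974274, 238.55653343]), 'tcp_rot': array([-3.14021984e+00, -2.09104842e-05,  2.68078881e+00]), 'contact_force': array([-0.5220078 , -0.0857726 ,  0.00243273]), 'opening': 0.9986104037296095}
scene 42.02966750115971 314.6999347733257 235.20270206968334 [[-0.38865069  0.92128994  0.01324747]
 [ 0.70199462  0.30539123 -0.64338149]
 [-0.59678656 -0.24075101 -0.76543109]] [ 225.11266705 -288.28440134 2140.75920802]
top 48.45869514094655 319.80164374186216 242.16369573868437 [[ 0.0275337  -0.99962009  0.0012544 ]
 [-0.98572557 -0.02735945 -0.16612215]
 [ 0.16609335  0.00333747 -0.98610439]] [ -19.25520048  547.68136068 1386.24628083]
```

View pics/top0.png

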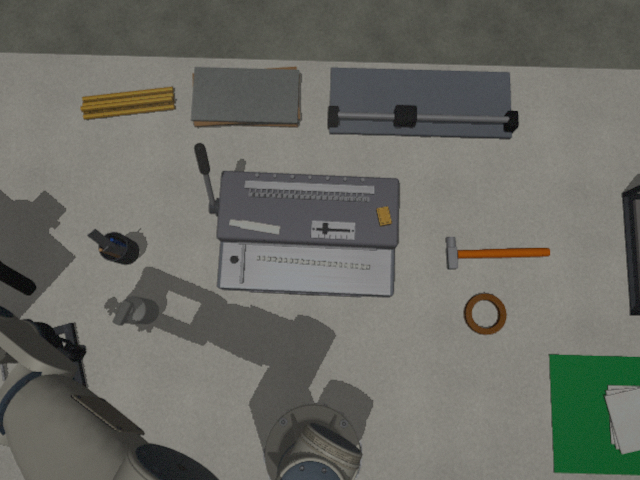

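View pics/scene0.png

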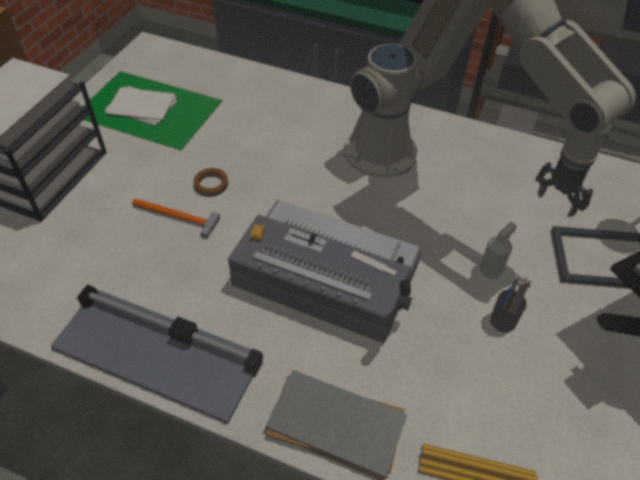

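The top view shows the punch at columns 218–400, rows 170–297. The lever is near (325,229) and its slot plate spans columns 311–355. I'll enlarge that area.

```bash
python3 - <<'E'
import cv2
a=cv2.imread("pics/top0.png")[160:305,210:410];cv2.imwrite("pics/c1.png",cv2.resize(a,None,fx=4,fy=4,interpolation=cv2.INTER_CUBIC))
E
```

```text
(no output)
```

View pics/c1.png

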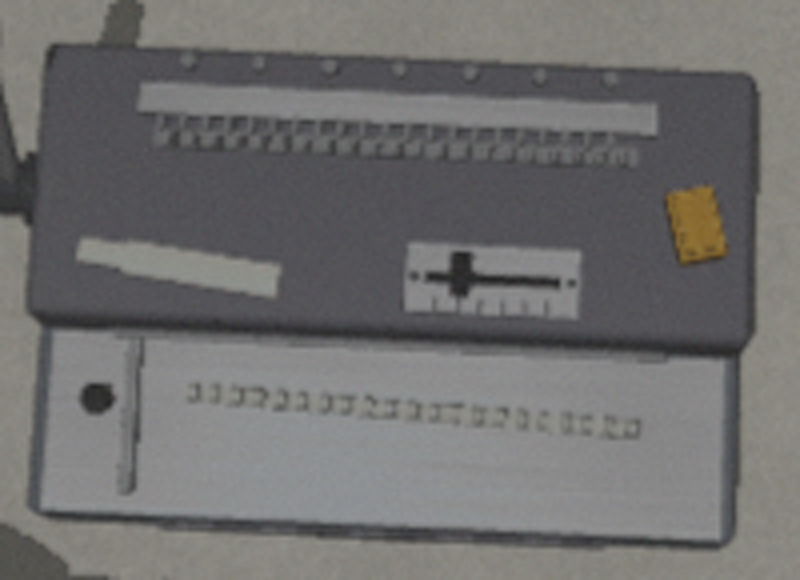

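The crop shows the head corners at about (48,45), (757,75), (30,315) and (750,350). The lever is at (461,274), and the ticks run from x 435 to 547 at y≈305. I'll fit the machine pose from these.

```bash
cat > h.py <<'E'
import numpy as np,pickle
from scipy.optimize import least_squares
def proj(f,X):
    c=np.asarray(X,float)@np.array(f["R"]).T+f["t"]; k=240/np.tan(np.radians(f["vertical_fov"]/2))
    return c[...,:2]/c[...,2:]*k+[f["cx"],f["cy"]]
def unproj(f,p,z):
    R=np.array(f["R"]);k=240/np.tan(np.radians(f["vertical_fov"]/2))
    d=R.T@np.array([(p[0]-f["cx"])/k,(p[1]-f["cy"])/k,1]);o=-R.T@f["t"];return o+d*(z-o[2])/d[2]
def M(p,X):
    c,s=np.cos(p[2]),np.sin(p[2]);X=np.asarray(X,float)
    return np.stack([p[0]+c*X[...,0]-s*X[...,1],p[1]+s*X[...,0]+c*X[...,1],X[...,2]],-1)
E
python3 - <<'E'
from h import *
f=pickle.load(open("pics/top.pkl","rb"))
m=[[150,230,135],[150,-230,135],[-30,230,135],[-30,-230,135],[-7,-30,136],[-7,-100,136]]
u=np.array([[47,43],[758,73],[30,317],[750,350],[435,305],[547,312]])/4+[210-.375,160-.375]
w=np.array([1]*4+[1,1])
r=least_squares(lambda p:((proj(f,M(p,m))-u)[:, :]).ravel(),[600,0,0],loss="soft_l1")
p=r.x;print(p,(proj(f,M(p,m))-u).round(2))
np.save("p.npy",p)
L=unproj(f,np.array([461,274])/4+[209.6,159.6],160);print("lever world",L)
c,s=np.cos(p[2]),np.sin(p[2]);d=L[:2]-p[:2];print("machine",c*d[0]+s*d[1],-s*d[0]+c*d[1])
for q in [[5,-30,135],[5,-72,135]]:print(M(p,q))
E
```

```text
[ 5.58713298e+02  2.85522273e+01 -1.93035556e-02] [[-0.65  0.02]
 [ 0.33  0.68]
 [-1.95  0.36]
 [ 0.75  0.59]
 [ 0.39 -0.91]
 [ 0.15 -1.38]]
lever world [564.46542249 -16.03492288 160.        ]
machine 6.611690241157138 -44.46781372120197
[563.13329542  -1.53869521 135.        ]
[562.32259643 -43.53087028 135.        ]
```

Emit:
step_arm(motion=[{"claw": 0,"delta_pos": [0,0,-13],"turn": 0.113},{"claw": 0,"delta_pos": [0,0,-13],"turn": 0.113},{"claw": 0,"delta_pos": [0,0,-13],"turn": 0.113},{"claw": 0,"delta_pos": [0,0,-13],"turn": 0.113},{"claw": 0,"delta_pos": [0,0,-13],"turn": 0.113},{"claw": 0,"delta_pos": [0,0,-13],"turn": 0.113},{"claw": 0,"delta_pos": [0,0,-13],"turn": 0.113},{"claw": 0,"delta_pos": [0,0,-13],"turn": 0.113}], force=20)

```text
clock: 0.77
eef_pos: [277.8, 559.6, 343.5]
tcp_rot: [-3.141, 0.001, 1.771]
contact_force: [-0.4, 0.8, -0.1]
opening: 0.002
grasp_force: 0.0
```

Emit:
step_arm(motion=[{"claw": 0,"delta_pos": [0,0,0],"turn": 0.113},{"claw": 0,"delta_pos": [0,0,0],"turn": 0.113},{"claw": 0,"delta_pos": [-33,16,0],"turn": 0},{"claw": 0,"delta_pos": [-33,16,0],"turn": 0},{"claw": 0,"delta_pos": [-33,16,0],"turn": 0},{"claw": 0,"delta_pos": [-33,16,0],"turn": 0},{"claw": 0,"delta_pos": [-33,16,0],"turn": 0},{"claw": 0,"delta_pos": [-33,16,0],"turn": 0}])

```text
clock: 1.43
eef_pos: [370.1, 358.2, 343.0]
tcp_rot: [-3.141, 0.0, 1.551]
contact_force: [1.1, 0.4, 0.6]
opening: 0.0
grasp_force: 0.0
```

Emit:
step_arm(motion=[{"claw": 0,"delta_pos": [-33,16,0],"turn": 0},{"claw": 0,"delta_pos": [-33,16,0],"turn": 0},{"claw": 0,"delta_pos": [-33,16,0],"turn": 0},{"claw": 0,"delta_pos": [-33,16,0],"turn": 0},{"claw": 0,"delta_pos": [-33,16,0],"turn": 0},{"claw": 0,"delta_pos": [-33,16,0],"turn": 0},{"claw": 0,"delta_pos": [-33,16,0],"turn": 0},{"claw": 0,"delta_pos": [-33,16,0],"turn": 0}])

```text
clock: 2.1
eef_pos: [492.8, 91.6, 343.2]
tcp_rot: [-3.141, 0.0, 1.551]
contact_force: [0.8, 0.3, 0.4]
opening: 0.001
grasp_force: 0.0
```

Emit:
step_arm(motion=[{"claw": 0,"delta_pos": [-27.4,14.4,0],"turn": 0},{"claw": 0,"delta_pos": [-27.4,14.4,0],"turn": 0},{"claw": 0,"delta_pos": [-27.4,14.4,0],"turn": 0},{"claw": 0,"delta_pos": [-27.4,14.4,0],"turn": 0},{"claw": 0,"delta_pos": [-27.4,14.4,0],"turn": 0},{"claw": 0,"delta_pos": [0,0,40],"turn": 0},{"claw": 0,"delta_pos": [0,0,40],"turn": 0},{"claw": 0,"delta_pos": [0,0,40],"turn": 0}])

```text
clock: 2.77
eef_pos: [562.0, -45.8, 222.0]
tcp_rot: [3.14, 0.0, 1.549]
contact_force: [0.6, 0.5, -0.4]
opening: 0.001
grasp_force: 0.0
```

```bash
python3 - <<'E'
from rig import *
import cv2,pickle
from h import *
s=sense();print(s["eef_pos"],s["tcp_rot"],s["contact_force"])
p=np.load("p.npy")
f=grab_frame("wrist");pickle.dump(f,open("pics/w.pkl","wb"));cv2.imwrite("pics/w1.png",f["img"][:,:,::-1])
e=s["eef_pos"]
for n,q in dict(home=M(p,[5,-30,135]),c3=M(p,[5,-72,135]),levtop=M(p,[5,-44,160]),tcp=e,tip8=e-[0,0,8],tip21=e-[0,0,21],tick0=M(p,[-7,-30,136]),tick5=M(p,[-7,-100,136])).items():print(n,q.round(1),proj(f,q).round(1))
E
```

```text
[562.01668107 -45.75768741 222.02792637] [3.14039294e+00 5.35632458e-05 1.54945401e+00] [ 0.62018376  0.53852818 -0.43709028]
home [563.1  -1.5 135. ] [319.8 188.8]
c3 [562.3 -43.5 135. ] [319.9 250.8]
levtop [562.9 -15.5 160. ] [319.9 216.8]
tcp [562.  -45.8 222. ] [319.6 310.4]
tip8 [562.  -45.8 214. ] [319.6 302.6]
tip21 [562.  -45.8 201. ] [319.6 291.6]
tick0 [551.1  -1.3 136. ] [301.3 189. ]
tick5 [549.8 -71.3 136. ] [302.9 289.6]
```

View pics/w1.png

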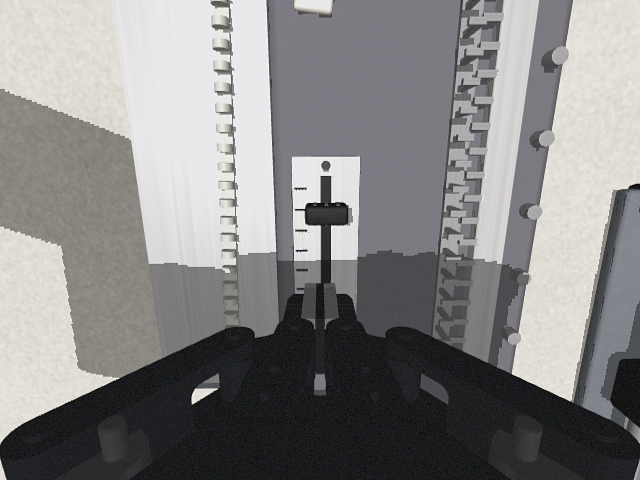

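The wrist view shows the lever at (327,214) beside the second tick, so it is in the first click. The ticks are at rows 188–289 as predicted, and the slot is at column 325, about 4 mm further in +x than fitted. The closed fingertips are clear on its -y side, so I'll descend.

Emit:
step_arm(motion=[{"claw": 0,"delta_pos": [0,4,15],"turn": 0},{"claw": 0,"delta_pos": [0,0,15],"turn": 0},{"claw": 0,"delta_pos": [0,0,15],"turn": 0},{"claw": 0,"delta_pos": [0,0,12],"turn": 0},{"claw": 0,"delta_pos": [0,0,5],"turn": 0},{"claw": 0,"delta_pos": [0,0,0],"turn": 0},{"claw": 0,"delta_pos": [0,0,0],"turn": 0}])

```text
clock: 3.4
eef_pos: [566.1, -45.0, 161.9]
tcp_rot: [3.141, 0.0, 1.551]
contact_force: [-0.7, 0.5, 0.6]
opening: -0.002
grasp_force: 0.0
```

Emit:
step_arm(motion=[{"claw": 0,"delta_pos": [3,0,0],"turn": 0},{"claw": 0,"delta_pos": [3,0,0],"turn": 0},{"claw": 0,"delta_pos": [3,0,0],"turn": 0},{"claw": 0,"delta_pos": [1,0,0],"turn": 0},{"claw": 0,"delta_pos": [1,0,0],"turn": 0},{"claw": 0,"delta_pos": [0,0,0],"turn": 0}])

```text
clock: 3.9
eef_pos: [566.2, -33.8, 161.5]
tcp_rot: [3.141, 0.0, 1.551]
contact_force: [0.5, 0.1, -1.7]
opening: -0.004
grasp_force: 0.0
```

Emit:
step_arm(motion=[{"claw": 0,"delta_pos": [1,0,0],"turn": 0},{"claw": 0,"delta_pos": [1,0,0],"turn": 0},{"claw": 0,"delta_pos": [0,0,0],"turn": 0}])

```text
clock: 4.15
eef_pos: [566.1, -32.1, 161.3]
tcp_rot: [3.142, 0.0, 1.551]
contact_force: [-0.2, -1.0, 0.4]
opening: -0.001
grasp_force: 0.0
```

Emit:
step_arm(motion=[{"claw": 0,"delta_pos": [1,0,0],"turn": 0},{"claw": 0,"delta_pos": [1,0,0],"turn": 0},{"claw": 0,"delta_pos": [0,0,0],"turn": 0}])

```text
clock: 4.4
eef_pos: [566.2, -30.9, 161.3]
tcp_rot: [3.142, 0.002, 1.551]
contact_force: [-0.1, -5.3, 0.4]
opening: -0.005
grasp_force: 2.7
```

Contact shows at about y = -32 with 5 N. I'll continue to the zero stop.

Emit:
step_arm(motion=[{"claw": 0,"delta_pos": [1,0,0],"turn": 0},{"claw": 0,"delta_pos": [1,0,0],"turn": 0},{"claw": 0,"delta_pos": [0,0,0],"turn": 0}])

```text
clock: 4.65
eef_pos: [566.2, -28.7, 161.3]
tcp_rot: [-3.142, 0.001, 1.551]
contact_force: [-0.2, -2.6, 0.3]
opening: 0.001
grasp_force: 1.3
```

Emit:
step_arm(motion=[{"claw": 0,"delta_pos": [1,0,0],"turn": 0},{"claw": 0,"delta_pos": [1,0,0],"turn": 0},{"claw": 0,"delta_pos": [1,0,0],"turn": 0},{"claw": 0,"delta_pos": [0,0,0],"turn": 0}])

```text
clock: 4.98
eef_pos: [566.2, -24.6, 161.2]
tcp_rot: [-3.141, -0.001, 1.551]
contact_force: [0.7, -0.1, -0.1]
opening: -0.0
grasp_force: 0.0
```

Emit:
step_arm(motion=[{"claw": 0,"delta_pos": [1,0,0],"turn": 0},{"claw": 0,"delta_pos": [1,0,0],"turn": 0},{"claw": 0,"delta_pos": [1,0,0],"turn": 0},{"claw": 0,"delta_pos": [0,0,0],"turn": 0}])

```text
clock: 5.32
eef_pos: [566.3, -21.6, 161.2]
tcp_rot: [-3.142, -0.0, 1.551]
contact_force: [-0.2, -0.2, -0.3]
opening: -0.001
grasp_force: 0.0
```

Emit:
step_arm(motion=[{"claw": 0,"delta_pos": [1,0,0],"turn": 0},{"claw": 0,"delta_pos": [1,0,0],"turn": 0},{"claw": 0,"delta_pos": [0,0,0],"turn": 0}])

```text
clock: 5.57
eef_pos: [566.4, -19.8, 161.3]
tcp_rot: [3.142, -0.0, 1.551]
contact_force: [-0.5, 0.5, -0.4]
opening: 0.003
grasp_force: 0.0
```

Emit:
step_arm(motion=[{"claw": 0,"delta_pos": [1,0,0],"turn": 0},{"claw": 0,"delta_pos": [1,0,0],"turn": 0},{"claw": 0,"delta_pos": [0,0,0],"turn": 0}])

```text
clock: 5.82
eef_pos: [566.5, -18.0, 161.3]
tcp_rot: [3.142, 0.0, 1.551]
contact_force: [-0.7, 0.7, 0.5]
opening: 0.001
grasp_force: 0.1
```

Emit:
step_arm(motion=[{"claw": 0,"delta_pos": [0.7,0,0],"turn": 0},{"claw": 0,"delta_pos": [0,0,0],"turn": 0}])

```text
clock: 5.98
eef_pos: [566.4, -17.9, 161.3]
tcp_rot: [3.142, 0.001, 1.551]
contact_force: [1.0, -3.8, 0.4]
opening: -0.002
grasp_force: 2.2
```

Emit:
step_arm(motion=[{"claw": 0,"delta_pos": [0.7,0,0],"turn": 0},{"claw": 0,"delta_pos": [0,0,0],"turn": 0}])

```text
clock: 6.15
eef_pos: [566.4, -17.7, 161.3]
tcp_rot: [3.142, 0.002, 1.551]
contact_force: [0.1, -7.6, 0.7]
opening: -0.001
grasp_force: 3.9
```

Emit:
step_arm(motion=[{"claw": 0,"delta_pos": [0.7,0,0],"turn": 0},{"claw": 0,"delta_pos": [0,0,0],"turn": 0}])

```text
clock: 6.32
eef_pos: [566.5, -17.6, 161.4]
tcp_rot: [3.142, 0.003, 1.551]
contact_force: [-1.0, -10.6, 0.3]
opening: -0.0
grasp_force: 5.5
```

Emit:
step_arm(motion=[{"claw": 0,"delta_pos": [-4,0,0],"turn": 0},{"claw": 0,"delta_pos": [-4,0,0],"turn": 0},{"claw": 0,"delta_pos": [0,0,-15],"turn": 0},{"claw": 0,"delta_pos": [0,0,-20],"turn": 0},{"claw": 0,"delta_pos": [0,0,-15],"turn": 0},{"claw": 0,"delta_pos": [0,0,0],"turn": 0}])

```text
clock: 6.82
eef_pos: [568.1, -23.9, 214.3]
tcp_rot: [3.137, -0.001, 1.551]
contact_force: [0.7, 0.6, 0.9]
opening: -0.001
grasp_force: 0.0
```

Emit:
step_arm(motion=[{"claw": 0,"delta_pos": [15,0,0],"turn": 0},{"claw": 0,"delta_pos": [20,0,0],"turn": 0},{"claw": 0,"delta_pos": [20,0,0],"turn": 0},{"claw": 0,"delta_pos": [2,0,0],"turn": 0},{"claw": 0,"delta_pos": [0,0,0],"turn": 0}])

```text
clock: 7.23
eef_pos: [567.1, 33.9, 210.6]
tcp_rot: [-3.141, -0.0, 1.553]
contact_force: [-0.3, -1.0, 0.3]
opening: -0.001
grasp_force: 0.0
```

```bash
python3 - <<'E'
from rig import *
import cv2,pickle
from h import *
s=sense();print(s["eef_pos"])
f=grab_frame("top");pickle.dump(f,open("pics/t2.pkl","wb"));w=grab_frame("wrist")["img"][:,:,::-1]
a=cv2.resize(f["img"][195:255,290:380,::-1],(400,267),interpolation=cv2.INTER_CUBIC)
b=cv2.resize(w,(400,300));cv2.imwrite("pics/c2.png",cv2.vconcat([a,b]))
E
```

```text
[567.11575999  33.87572649 210.61172409]
```

View pics/c2.png

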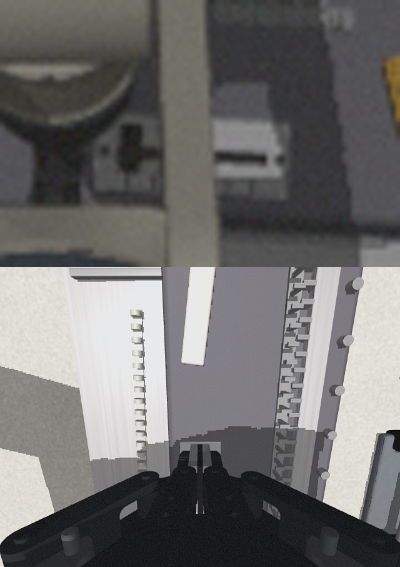

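The top view shows the lever at the zero end of its slot, at (130,148) in the crop. The bone folder is clear of the fingers. Now I'll descend on the +y side and push out.

Emit:
step_arm(motion=[{"claw": 0,"delta_pos": [0,0,15],"turn": 0},{"claw": 0,"delta_pos": [0,0,15],"turn": 0},{"claw": 0,"delta_pos": [0,0,14],"turn": 0},{"claw": 0,"delta_pos": [0,0,5],"turn": 0},{"claw": 0,"delta_pos": [0,0,0],"turn": 0},{"claw": 0,"delta_pos": [0,0,0],"turn": 0}])

```text
clock: 7.83
eef_pos: [567.5, 32.5, 162.4]
tcp_rot: [-3.141, 0.0, 1.55]
contact_force: [-0.6, 0.6, -0.1]
opening: 0.001
grasp_force: 0.0
```

Emit:
step_arm(motion=[{"claw": 0,"delta_pos": [-4,0,0],"turn": 0},{"claw": 0,"delta_pos": [-4,0,0],"turn": 0},{"claw": 0,"delta_pos": [-4,0,0],"turn": 0},{"claw": 0,"delta_pos": [-1,0,0],"turn": 0},{"claw": 0,"delta_pos": [0,0,0],"turn": 0},{"claw": 0,"delta_pos": [0,0,0],"turn": 0}])

```text
clock: 8.33
eef_pos: [567.3, 19.9, 162.5]
tcp_rot: [3.141, -0.0, 1.55]
contact_force: [0.2, 0.0, -0.3]
opening: 0.001
grasp_force: 0.0
```

Emit:
step_arm(motion=[{"claw": 0,"delta_pos": [-1,0,0],"turn": 0},{"claw": 0,"delta_pos": [-1,0,0],"turn": 0},{"claw": 0,"delta_pos": [0,0,0],"turn": 0}])

```text
clock: 8.58
eef_pos: [567.1, 18.0, 162.3]
tcp_rot: [-3.142, 0.0, 1.551]
contact_force: [0.1, -0.1, 0.1]
opening: -0.001
grasp_force: 0.0
```

Emit:
step_arm(motion=[{"claw": 0,"delta_pos": [-1,0,0],"turn": 0},{"claw": 0,"delta_pos": [-1,0,0],"turn": 0},{"claw": 0,"delta_pos": [0,0,0],"turn": 0}])

```text
clock: 8.83
eef_pos: [567.1, 15.9, 162.3]
tcp_rot: [3.142, -0.0, 1.551]
contact_force: [-0.5, 0.6, -0.1]
opening: 0.001
grasp_force: 0.0
```

Emit:
step_arm(motion=[{"claw": 0,"delta_pos": [0,0,1.5],"turn": 0},{"claw": 0,"delta_pos": [-1,0,0],"turn": 0},{"claw": 0,"delta_pos": [0,0,0],"turn": 0}])

```text
clock: 9.08
eef_pos: [567.1, 15.4, 160.6]
tcp_rot: [-3.142, -0.001, 1.551]
contact_force: [1.6, 3.4, -1.3]
opening: 0.002
grasp_force: 1.5
```

Emit:
step_arm(motion=[{"claw": 0,"delta_pos": [-1,0,0],"turn": 0},{"claw": 0,"delta_pos": [0,0,0],"turn": 0}])

```text
clock: 9.25
eef_pos: [567.1, 14.7, 160.7]
tcp_rot: [3.142, -0.001, 1.55]
contact_force: [0.9, 5.6, -1.1]
opening: 0.002
grasp_force: 2.8
```

Emit:
step_arm(motion=[{"claw": 0,"delta_pos": [-1,0,0],"turn": 0},{"claw": 0,"delta_pos": [0,0,0],"turn": 0}])

```text
clock: 9.42
eef_pos: [567.0, 13.7, 160.7]
tcp_rot: [-3.142, -0.001, 1.551]
contact_force: [0.8, 4.4, -1.3]
opening: -0.002
grasp_force: 2.2
```

Emit:
step_arm(motion=[{"claw": 0,"delta_pos": [-1,0,0],"turn": 0},{"claw": 0,"delta_pos": [0,0,0],"turn": 0}])

```text
clock: 9.58
eef_pos: [567.1, 12.5, 160.7]
tcp_rot: [3.142, -0.001, 1.551]
contact_force: [0.5, 2.8, -2.6]
opening: -0.0
grasp_force: 1.5
```

Contact was at y ≈ 15.8, with a breakout peak of about 5.6 N. Moving on to the first click.

Emit:
step_arm(motion=[{"claw": 0,"delta_pos": [-1,0,0],"turn": 0},{"claw": 0,"delta_pos": [-1,0,0],"turn": 0},{"claw": 0,"delta_pos": [0,0,0],"turn": 0}])

```text
clock: 9.83
eef_pos: [566.9, 9.7, 160.7]
tcp_rot: [-3.141, 0.0, 1.551]
contact_force: [-0.6, 0.5, -0.3]
opening: -0.0
grasp_force: 0.4
```

Emit:
step_arm(motion=[{"claw": 0,"delta_pos": [-1,0,0],"turn": 0},{"claw": 0,"delta_pos": [-1,0,0],"turn": 0},{"claw": 0,"delta_pos": [0,0,0],"turn": 0}])

```text
clock: 10.08
eef_pos: [566.8, 7.5, 160.8]
tcp_rot: [-3.141, 0.001, 1.551]
contact_force: [0.9, 0.4, 0.3]
opening: 0.001
grasp_force: 0.0
```

Emit:
step_arm(motion=[{"claw": 0,"delta_pos": [-1,0,0],"turn": 0},{"claw": 0,"delta_pos": [-1,0,0],"turn": 0},{"claw": 0,"delta_pos": [-1,0,0],"turn": 0},{"claw": 0,"delta_pos": [-1,0,0],"turn": 0},{"claw": 0,"delta_pos": [0,0,0],"turn": 0}])

```text
clock: 10.5
eef_pos: [566.9, 3.7, 160.8]
tcp_rot: [3.142, 0.0, 1.551]
contact_force: [-0.6, -0.1, 0.4]
opening: -0.001
grasp_force: 0.0
```

Emit:
step_arm(motion=[{"claw": 0,"delta_pos": [-1,0,0],"turn": 0},{"claw": 0,"delta_pos": [-1,0,0],"turn": 0},{"claw": 0,"delta_pos": [0,0,0],"turn": 0}])

```text
clock: 10.75
eef_pos: [566.8, 1.9, 160.8]
tcp_rot: [-3.142, 0.0, 1.551]
contact_force: [-0.6, -0.2, -0.4]
opening: -0.001
grasp_force: 0.0
```

Emit:
step_arm(motion=[{"claw": 0,"delta_pos": [-1,0,0],"turn": 0},{"claw": 0,"delta_pos": [0,0,0],"turn": 0}])

```text
clock: 10.92
eef_pos: [566.8, 1.3, 160.8]
tcp_rot: [-3.142, -0.001, 1.551]
contact_force: [0.2, 2.4, 0.2]
opening: -0.003
grasp_force: 1.2
```

Emit:
step_arm(motion=[{"claw": 0,"delta_pos": [-1,0,0],"turn": 0},{"claw": 0,"delta_pos": [0,0,0],"turn": 0}])

```text
clock: 11.08
eef_pos: [566.8, 0.7, 160.8]
tcp_rot: [-3.142, -0.001, 1.55]
contact_force: [0.0, 5.0, 0.1]
opening: 0.001
grasp_force: 2.6
```

The lever is in the first click, with contact at y ≈ 1.7 as predicted. On to the second click, where breakout is expected at about -5 and contact at about -12.3.

Emit:
step_arm(motion=[{"claw": 0,"delta_pos": [-1,0,0],"turn": 0},{"claw": 0,"delta_pos": [-1,0,0],"turn": 0},{"claw": 0,"delta_pos": [0,0,0],"turn": 0}])

```text
clock: 11.33
eef_pos: [566.8, -1.5, 160.8]
tcp_rot: [3.142, -0.001, 1.551]
contact_force: [0.8, 2.4, 0.1]
opening: 0.002
grasp_force: 1.4
```

Emit:
step_arm(motion=[{"claw": 0,"delta_pos": [-1,0,0],"turn": 0},{"claw": 0,"delta_pos": [-1,0,0],"turn": 0},{"claw": 0,"delta_pos": [0,0,0],"turn": 0}])

```text
clock: 11.58
eef_pos: [566.7, -4.2, 160.8]
tcp_rot: [3.142, 0.0, 1.551]
contact_force: [0.5, 0.6, 0.7]
opening: -0.001
grasp_force: 0.5
```

Emit:
step_arm(motion=[{"claw": 0,"delta_pos": [-1,0,0],"turn": 0},{"claw": 0,"delta_pos": [-1,0,0],"turn": 0},{"claw": 0,"delta_pos": [0,0,0],"turn": 0}])

```text
clock: 11.83
eef_pos: [566.6, -6.6, 160.8]
tcp_rot: [-3.142, 0.001, 1.551]
contact_force: [-0.3, 0.3, -0.2]
opening: 0.005
grasp_force: 0.0
```

Emit:
step_arm(motion=[{"claw": 0,"delta_pos": [-1,0,0],"turn": 0},{"claw": 0,"delta_pos": [-1,0,0],"turn": 0},{"claw": 0,"delta_pos": [-1,0,0],"turn": 0},{"claw": 0,"delta_pos": [-1,0,0],"turn": 0},{"claw": 0,"delta_pos": [0,0,0],"turn": 0}])

```text
clock: 12.25
eef_pos: [566.5, -10.3, 160.8]
tcp_rot: [-3.142, 0.0, 1.551]
contact_force: [0.2, 0.3, -0.3]
opening: -0.003
grasp_force: 0.0
```

Emit:
step_arm(motion=[{"claw": 0,"delta_pos": [-1,0,0],"turn": 0},{"claw": 0,"delta_pos": [-1,0,0],"turn": 0},{"claw": 0,"delta_pos": [0,0,0],"turn": 0}])

```text
clock: 12.5
eef_pos: [566.5, -12.1, 160.8]
tcp_rot: [3.142, 0.0, 1.551]
contact_force: [0.1, -0.2, -1.0]
opening: -0.002
grasp_force: 0.0
```

Emit:
step_arm(motion=[{"claw": 0,"delta_pos": [-1,0,0],"turn": 0},{"claw": 0,"delta_pos": [0,0,0],"turn": 0}])

```text
clock: 12.67
eef_pos: [566.5, -12.7, 160.8]
tcp_rot: [3.142, -0.001, 1.551]
contact_force: [0.7, 2.6, 0.7]
opening: 0.001
grasp_force: 1.0
```

Emit:
step_arm(motion=[{"claw": 0,"delta_pos": [-1,0,0],"turn": 0},{"claw": 0,"delta_pos": [0,0,0],"turn": 0}])

```text
clock: 12.83
eef_pos: [566.5, -13.3, 160.8]
tcp_rot: [3.142, -0.001, 1.551]
contact_force: [0.0, 6.1, 0.2]
opening: 0.003
grasp_force: 2.6
```

The lever is in the second click. Next I'll break out once more and stop at about -20.5, before touching the third click's rest contact at about -26.3.

Emit:
step_arm(motion=[{"claw": 0,"delta_pos": [-1,0,0],"turn": 0},{"claw": 0,"delta_pos": [-1,0,0],"turn": 0},{"claw": 0,"delta_pos": [0,0,0],"turn": 0}])

```text
clock: 13.08
eef_pos: [566.5, -15.4, 160.8]
tcp_rot: [-3.142, -0.001, 1.551]
contact_force: [-0.1, 3.1, -0.4]
opening: -0.001
grasp_force: 1.7
```

Emit:
step_arm(motion=[{"claw": 0,"delta_pos": [-1,0,0],"turn": 0},{"claw": 0,"delta_pos": [-1,0,0],"turn": 0},{"claw": 0,"delta_pos": [0,0,0],"turn": 0}])

```text
clock: 13.33
eef_pos: [566.4, -18.1, 160.8]
tcp_rot: [3.142, 0.0, 1.551]
contact_force: [0.5, 1.3, 1.0]
opening: -0.0
grasp_force: 0.7
```

Emit:
step_arm(motion=[{"claw": 0,"delta_pos": [-1,0,0],"turn": 0},{"claw": 0,"delta_pos": [-1,0,0],"turn": 0},{"claw": 0,"delta_pos": [0,0,0],"turn": 0}])

```text
clock: 13.58
eef_pos: [566.4, -20.5, 160.8]
tcp_rot: [-3.142, 0.001, 1.551]
contact_force: [-1.2, 0.4, -0.1]
opening: 0.003
grasp_force: 0.0
```

Emit:
step_arm(motion=[{"claw": 0,"delta_pos": [-1,0,0],"turn": 0},{"claw": 0,"delta_pos": [-1,0,0],"turn": 0},{"claw": 0,"delta_pos": [-1,0,0],"turn": 0},{"claw": 0,"delta_pos": [0,0,0],"turn": 0}])

```text
clock: 13.92
eef_pos: [566.3, -23.3, 160.8]
tcp_rot: [-3.142, 0.0, 1.551]
contact_force: [-0.4, -0.3, 0.0]
opening: 0.002
grasp_force: 0.0
```

It snapped clear of the finger. I'll back off, lift, move aside and look.

Emit:
step_arm(motion=[{"claw": 0,"delta_pos": [4,0,0],"turn": 0},{"claw": 0,"delta_pos": [4,0,0],"turn": 0},{"claw": 0,"delta_pos": [0,0,-15],"turn": 0},{"claw": 0,"delta_pos": [0,0,-25],"turn": 0},{"claw": 0,"delta_pos": [0,0,-30],"turn": 0},{"claw": 0,"delta_pos": [0,0,-30],"turn": 0},{"claw": 0,"delta_pos": [0,0,-30],"turn": 0},{"claw": 0,"delta_pos": [0,0,-30],"turn": 0}])

```text
clock: 14.58
eef_pos: [566.2, -14.5, 322.3]
tcp_rot: [-3.142, -0.0, 1.551]
contact_force: [0.8, 0.4, -0.6]
opening: 0.005
grasp_force: 0.0
```

Emit:
step_arm(motion=[{"claw": 0,"delta_pos": [-20,-20,0],"turn": 0},{"claw": 0,"delta_pos": [-20,-25,0],"turn": 0},{"claw": 0,"delta_pos": [-20,-30,0],"turn": 0},{"claw": 0,"delta_pos": [-10,-30,0],"turn": 0},{"claw": 0,"delta_pos": [0,-30,0],"turn": 0},{"claw": 0,"delta_pos": [0,-20,0],"turn": 0},{"claw": 0,"delta_pos": [0,0,0],"turn": 0},{"claw": 0,"delta_pos": [0,0,0],"turn": 0}])

```text
clock: 15.25
eef_pos: [409.7, -81.7, 321.2]
tcp_rot: [3.14, 0.0, 1.55]
contact_force: [-0.1, 0.2, -0.7]
opening: -0.001
grasp_force: 0.0
```

```bash
python3 - <<'E'
from rig import *
import cv2
from h import *
s=sense();print(s["clock"],s["eef_pos"])
p=np.load("p.npy");f=grab_frame("top");q=f["img"][160:305,190:410,::-1]
print(((proj(f,M(p,[9,-30-42,160]))-[190,160])*3.6).round(0))
cv2.imwrite("pics/c3.png",cv2.resize(q,None,fx=3.6,fy=3.6,interpolation=cv2.INTER_CUBIC))
E
```

```text
15.25 [409.74647828 -81.67185931 321.24295658]
[526. 244.]
```

View pics/c3.png

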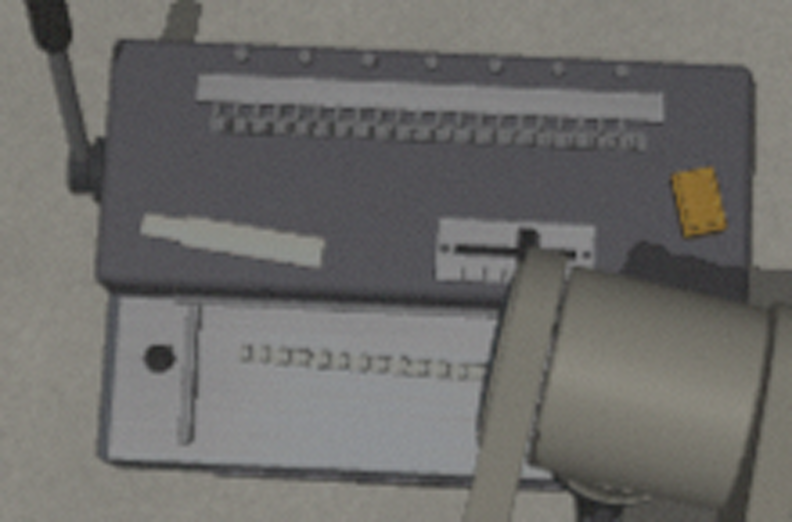

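The lever stands at column 527 against 526 predicted for the third click (a click is about 20 px). The bone folder, die and handle are where they were.

```bash
python3 -c "
from rig import *
print(sign_off())"
```

```text
the job is handed in; nothing more can be done
None
```

The lever was pushed back to its zero stop, then out to the third click, where it rests; the last picture shows it within about 1 mm of that click, the arm is clear, and the job was handed in at about 15 s of the 64 s allowed.

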